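Free the jammed tube rack and sort the sample containers

TASK

The small microtube rack was dropped skew into the low metal tray and the corners of its foot are caught under the folded-in rim: turn it square, lengthwise with the tray, while it still sits there, then lift it out and stand it lengthwise in the middle of the cold plate. Sort the closed sample containers, standing upright: the two tall universals onto the floor of the metal tray that the rack leaves free, the two short bijous into the white tray. Leave the amber bottle where it stands and knock nothing over.

Things in the scene. Friction and masses are not known exactly. Their poses are not given: they have to be found in the camera images.
- steel_tray: Low bare-metal tray, open on top, fixed, holding the small rack at the start. Outside 196 (its x) by 138 mm (its y), 15 mm high; inside 190 by 132 mm; floor 3 mm thick. All round, the rim folds inwards: a lip 12 mm wide, 3 mm thick, lighter than the dark floor, its underside 9 mm above that floor, leaves an opening of 166 by 108 mm. Origin at the centre of its underside.
- white_tray: White plastic tray with plain upright walls, open on top, fixed: outside 146 mm (its x) by 121 mm (its y), 18 mm high, walls and floor 3 mm thick, a small flat lug at each end. Empty at the start. Origin at the centre of its underside.
- cold_plate: Solid dark metal cooling plate with a flat top and finned long sides, fixed: 190 mm (its x) by 110 mm (its y), 20 mm thick. Empty at the start. Origin at the centre of its underside.
- microtube_rack: Small pink 2 x 6 tube rack (not the long one at the back), 160 g. Body 92 (its x) by 40 mm (its y), 6 to 54 mm above its underside, straight sides; tube caps to 60 mm. Foot 130 x 44 x 6 mm sticks out at the ends. Starts on the metal tray's floor, its x about 46 deg counter-clockwise of the tray's x, foot corners under the long lips; free within 30 deg. Origin: centre of underside.
- universal_1: Universal container, one of two alike: tall slim round sample tube with a flat base, frosted body 28 mm in diameter with a paper label, white screw cap 30 mm in diameter and 18 mm high; 93 mm tall in all, about 45 g, stands upright on the worktop. Origin at the centre of its underside, z up along its axis.
- universal_2: Universal container, one of two alike: tall slim round sample tube with a flat base, frosted body 28 mm in diameter with a paper label, white screw cap 30 mm in diameter and 18 mm high; 93 mm tall in all, about 45 g, stands upright on the worktop. Origin at the centre of its underside, z up along its axis.
- bijou_1: Bijou container, one of two alike: short small round sample tube with a flat base, frosted body 20 mm in diameter with a paper label, white screw cap 22 mm in diameter and 15 mm high; 55 mm tall in all, about 20 g, stands upright on the worktop. Origin at the centre of its underside, z up along its axis.
- bijou_2: Bijou container, one of two alike: short small round sample tube with a flat base, frosted body 20 mm in diameter with a paper label, white screw cap 22 mm in diameter and 15 mm high; 55 mm tall in all, about 20 g, stands upright on the worktop. Origin at the centre of its underside, z up along its axis.
- amber_bottle: Amber reagent bottle with a black cap, 46 mm in diameter and 100 mm tall, loose, standing among the containers. Not to be moved. Origin at the centre of its underside.
Not all that is in view belongs to the job. Leave any green look-alike of the cold_plate alone.

How it is judged:
On the way, in this order (a step that is already met when the one before it is completed fails the run):
1. the rack is turned square with the metal tray while still standing on its floor (x of microtube_rack in the frame of steel_tray between -0.05 and 0.05 m and y of microtube_rack in the frame of steel_tray between -0.05 and 0.05 m and z of microtube_rack in the frame of steel_tray between -0.0015 and 0.0075 m and angle between the x axis of microtube_rack and the x axis of steel_tray, either way round below 0.26 rad), for 0.1 s.
2. the rack stands lengthwise in the middle of the cold plate (x of microtube_rack in the frame of cold_plate between -0.025 and 0.025 m and y of microtube_rack in the frame of cold_plate between -0.025 and 0.025 m and z of microtube_rack in the frame of cold_plate between 0.015 and 0.025 m and angle between the x axis of microtube_rack and the x axis of cold_plate, either way round below 0.26 rad), for 0.2 s.
At the end, for the whole second after the job is handed in: Rack on the cold plate, centred within 25 mm along each plate axis, lengthwise within 15 degrees; both universals on the metal tray floor and both bijous on the white tray floor, upright within 7 degrees, undersides within 5 mm of the floor; all at rest; amber bottle within 30 mm of its start (all of step 2 and x of universal_1 in the frame of steel_tray between -0.083 and 0.083 m and y of universal_1 in the frame of steel_tray between -0.054 and 0.054 m and z of universal_1 in the frame of steel_tray between -0.002 and 0.008 m and x of universal_2 in the frame of steel_tray between -0.083 and 0.083 m and y of universal_2 in the frame of steel_tray between -0.054 and 0.054 m and z of universal_2 in the frame of steel_tray between -0.002 and 0.008 m and x of bijou_1 in the frame of white_tray between -0.063 and 0.063 m and y of bijou_1 in the frame of white_tray between -0.05 and 0.05 m and z of bijou_1 in the frame of white_tray between -0.002 and 0.008 m and x of bijou_2 in the frame of white_tray between -0.063 and 0.063 m and y of bijou_2 in the frame of white_tray between -0.05 and 0.05 m and z of bijou_2 in the frame of white_tray between -0.002 and 0.008 m and angle between each of microtube_rack, universal_1, universal_2, bijou_1, bijou_2's own z axis and vertical below 0.12 rad and linear speed of each of microtube_rack, universal_1, universal_2, bijou_1, bijou_2 below 0.02 m/s and distance of amber_bottle from where it was at the start of the episode below 0.03 m); the robot touches nothing.
It fails at once if a container, the rack or the amber bottle is knocked over (leans more than 57 degrees) (angle between any of microtube_rack, amber_bottle, universal_1, universal_2, bijou_1, bijou_2's own z axis and vertical above 1 rad).
It also fails if it takes over 136 s, if anything falls off the work surface, if the arm or the gripper's body presses on something with over 40 N, if the wrist force passes 120 N, or if a joint passes its speed limit or range.

ROBOT

A 6-joint arm with a two-finger parallel gripper is mounted at the origin on the work surface. World frame = base frame: x ahead of the robot, y to its left, z up, the work surface at z = 0. Lengths are in m, angles in rad, forces in N, time in s.
With the tool pointing down it reaches from about 0.4 to 0.825 m from the base axis. Payload 7 kg.
Tool frame: the origin (TCP) lies midway between the tips of the shut fingers; the grasp point (between the pads) lies 19 mm behind it (manip.grip_point_offset is the distance from the TCP to the grasp point, in m); z points along the fingers, y is the line along which they close (so a half turn about z gives the same grasp; the last joint's range is limited). The gripper opens to 88 mm and grips with 3 to 60 N. Pads are 19 mm wide; open, the fingers measure 130 mm over their backs; the gripper's body (78 mm by 193 mm) begins 47 mm behind the grasp point.
Start: joints at [1.531, 0.359, 0.012, 0, -1.224, -0.288], TCP at [0.217, 0.639, 0.227] pointing down, gripper open.
Joint ranges: [-3.07, 3.07], [-1.43, 2.12], [-1.02, 1.25], [-3.03, 1.67], [-3.05, -0], [-3.03, 3.03]. Speed limits (rad/s): [2.39, 2.39, 3.01, 3.14, 3.14, 3.14].

INTERFACE

Orientations are given as [roll, pitch, yaw] about the fixed x, y, z axes, in that order (R = Rz(yaw) Ry(pitch) Rx(roll)).
In Python, from cell import manip, camera, calibration, ticket gives the robot as it stands. The module is installed in compiled form; this text tells all that it offers.
- The arm moves only by the tool move_arm, never from a script. Its argument "steps" is a list of rows, each an object of numbers: "x", "y", "z": the shift along the world's x, y, z in m; "wx", "wy", "wz": the turn, a rotation vector about the world's x, y, z in rad; "claw": the closure, from 0 (fully open) to 1 (shut). In form: [{"x": .., "y": .., "z": .., "wx": .., "wy": .., "wz": .., "claw": ..}, ...]. A call has 1 to 12 rows; each row is the pose to reach, as a shift and turn from the pose commanded when the call began; what a row does not reach only later rows make up. A row lasts 1/8 s, in which the tool goes at most 62.5 mm and 10.7 degrees, less where a joint would pass 70% of its speed; a pose out of reach is approached as far as the arm can. A call with a gripper value outside its range is refused whole. The fingers move at their own pace and stop on an object; the grip force is fixed at half the most. Time passes only in rows, so rows that repeat a pose let the fingers close. It gives the time, the measured TCP pose, the force, the opening and the grip force at its end, in the units of the state.
- manip.read_state(): the state, without advancing time (a new reading comes with each control period).
- camera(name): name is "scene" or "top" or "wrist"; returns the picture (480x640x3 uint8, red, green, blue); there is no depth.
- calibration(name): a dict with "intrinsics" (3x3 intrinsics, pixels), "R" (3x3) and "t" (3): a world point X has camera coordinates R X + t; the wrist camera has in their place "mount" (4x4, takes a point from camera to tool coordinates, whose origin is the TCP and whose axes are the flange's). Camera axes: x right, y down, z forward; pixel columns grow to the right and rows downward; lengths in m; the calibration is good to about 2 mm. A picture is of the moment at which its call begins: read the wrist's pose just before it. calibration takes no time and is no camera call.
- ticket.job_done(): hands the job in; it is judged then, once.
The state is a dict: "time": time; "qpos": joint angles; "joint_vel": joint speeds; "joint_torque": joint torques, N m; "eef_pos": TCP position; "tcp_rot": TCP orientation; "contact_force": force on the tool from outside, world axes, zero at the start; "torque": the same for the moment, N m; "gripper_width": finger opening in m; "grip_force": force on a finger pad.
Only numpy, scipy, OpenCV 4.12 (cv2) and the standard library are available. Lean on these libraries where they do the work, as an engineer would, in place of code of your own. Each camera call takes 0.05 s, during which the arm holds its last target. There are 200 camera calls.

## Working session

There is one attempt and no reset: what is moved stays moved. The work goes in short steps, Python scripts to look and compute and a tool call to move; the robot and the scene stay as the last step left them, time stands still between calls to the robot, and variables do not carry over. Pictures are saved under pics/ and viewed, at most 14 in all, crops included, and the job is handed in when it is done.

Besides the shell and the picture viewer there is one more tool, called after "Call:" in YAML: its name, and indented under it one key for each argument. move_arm: Moves the arm, as the interface text tells. Its arguments: {"type":"object","properties":{"steps":{"type":"array"}},"required":["steps"]}

```bash
mkdir -p pics; python3 - <<'E'
from cell import manip,camera,calibration
import cv2,numpy as np
for n in("top","scene"):
    im=camera(n); cv2.imwrite(f"pics/{n}0.png",im[:,:,::-1]); c=calibration(n); print(n,np.round(c["intrinsics"],1).tolist(),np.round(c["R"],3).tolist(),np.round(c["t"],3).tolist())
c=calibration("wrist");print(c); print(manip.read_state())
E
```

```text
top [[579.0, 0.0, 310.0], [0.0, 579.0, 245.2], [0.0, 0.0, 1.0]] [[0.107, -0.994, -0.002], [-0.971, -0.104, -0.217], [0.216, 0.026, -0.976]] [-0.023, 0.439, 1.305]
scene [[589.9, 0.0, 314.6], [0.0, 589.9, 232.7], [0.0, 0.0, 1.0]] [[-0.759, 0.651, 0.015], [0.502, 0.598, -0.625], [-0.416, -0.466, -0.781]] [0.325, -0.177, 1.476]
{'intrinsics': array([[412.0631382 ,   0.        , 319.31016769],
       [  0.        , 412.0631382 , 241.07702771],
       [  0.        ,   0.        ,   1.        ]]), 'mount': array([[ 2.57167617e-04, -9.65549365e-01, -2.60219826e-01,
         6.94132735e-02],
       [ 9.99999570e-01,  1.64714796e-05,  9.27152568e-04,
         3.98998080e-04],
       [-8.90925368e-04, -2.60219952e-01,  9.65548954e-01,
        -1.56811965e-01],
       [ 0.00000000e+00,  0.00000000e+00,  0.00000000e+00,
         1.00000000e+00]])}
{'time': 0.1, 'qpos': array([ 1.53110269e+00,  3.59274978e-01,  1.11841273e-02, -2.99160842e-04,
       -1.22410897e+00, -2.88096738e-01]), 'joint_vel': array([ 0.00124717, -0.00167162,  0.00222273,  0.00164057,  0.00183345,
       -0.00013566]), 'joint_torque': array([-6.42896557e-04, -5.84163487e+01,  2.93753636e+01,  7.01544687e+00,
        1.01653661e-02, -5.69351960e-05]), 'eef_pos': array([0.21720837, 0.63864918, 0.22575877]), 'tcp_rot': array([ 3.14016708e+00, -1.29147480e-04, -3.27892134e-01]), 'contact_force': array([-0.54355569,  0.44737654,  0.18056522]), 'torque': array([-0.00013302, -0.0192429 , -0.02549009]), 'grip_force': 0.0, 'gripper_width': 0.0877959874281589}
```

View pics/top0.png

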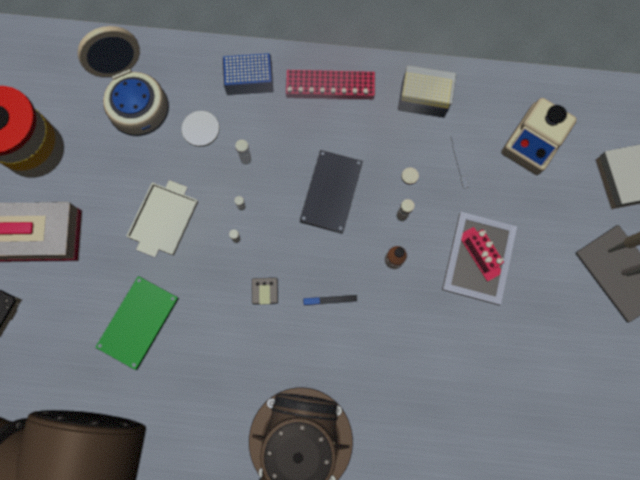

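View pics/scene0.png

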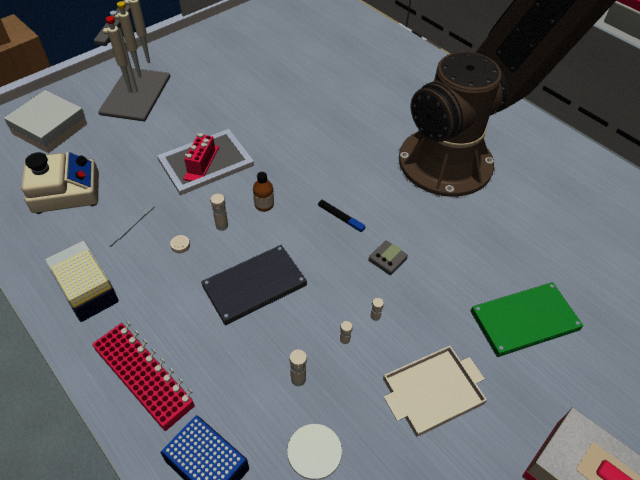

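The top view shows:
- Steel tray with the pink rack at (480,258). The long pink rack at (330,83) is not the one.
- Cold plate (dark, fits the description) at (331,190). The green one at (137,322) is the look-alike.
- Universals at (407,206) and (242,147). A flat disc at (410,176) is not a container.
- Bijous at (239,201) and (234,235).
- Amber bottle at (396,256).
- White tray at (162,218).

Next I'll measure these and confirm them in one enlarged crop.

```bash
cat > h.py <<'E'
import numpy as np,cv2
from cell import manip,camera,calibration
from scipy.spatial.transform import Rotation as Ro
def shot(name):
    s=manip.read_state(); im=camera(name)[:,:,::-1].copy(); c=calibration(name)
    if name=="wrist":
        R=Ro.from_euler('xyz',s['tcp_rot']).as_matrix(); M=c['mount']
        Rc=R@M[:3,:3]; o=R@M[:3,3]+s['eef_pos']
    else: Rc=c['R'].T; o=-Rc@c['t']
    return im,(c['intrinsics'],Rc,o)
def cast(cam,uv,z):
    K,Rc,o=cam; uv=np.atleast_2d(uv).astype(float)
    d=(Rc@np.linalg.inv(K)@np.c_[uv,np.ones(len(uv))].T).T
    return (o+d*((z-o[2])/d[:,2])[:,None])[:,:2]
def proj(cam,X):
    K,Rc,o=cam; p=K@(Rc.T@(np.atleast_2d(X)-o).T); return (p[:2]/p[2]).T
def hsv(im): return cv2.cvtColor(im,cv2.COLOR_BGR2HSV)
def blobs(mask,amin=30):
    n,l,s,c=cv2.connectedComponentsWithStats(mask.astype(np.uint8))
    return [(int(s[i,4]),c[i].round(1),(l==i)) for i in range(1,n) if s[i,4]>=amin]
def rect(cam,mask,z):
    ys,xs=np.nonzero(mask); P=cast(cam,np.c_[xs,ys],z).astype(np.float32)
    (c,wh,a)=cv2.minAreaRect(P*1000); w,h=wh
    if w<h: a+=90
    return np.round(c,1),np.round((max(w,h),min(w,h)),1),round((a+90)%180-90,1)
E
python3 - <<'E'
from h import *
im,cam=shot("top"); H=hsv(im)
cv2.imwrite("pics/crop.png",cv2.resize(im[120:320,110:530],None,fx=1.9,fy=1.9,interpolation=cv2.INTER_CUBIC))
for n,(x,y) in dict(cap1=(407,203),cap2=(242,144),b1=(239,199),b2=(234,233),plate=(331,190),wt=(165,215),lip=(450,255),floor=(490,285),rack=(484,250),table=(300,230),amb=(396,256)).items(): print(n,H[y,x])
E
```

```text
cap1 [ 29  29 177]
cap2 [ 38  22 172]
b1 [ 38  16 173]
b2 [ 42  18 183]
plate [115  43  65]
wt [ 37  18 183]
lip [110  19 124]
floor [ 15  10 100]
rack [176 137 164]
table [108  29 132]
amb [ 7 99 59]
```

View pics/crop.png

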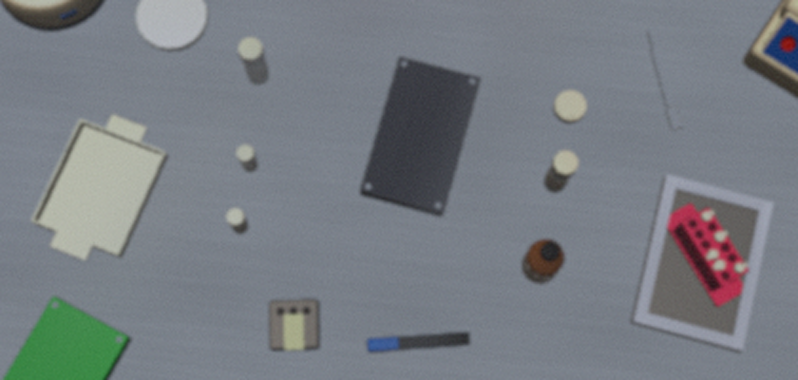

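The crop confirms the four containers, the dark plate and the tray with the skewed pink rack. The flat disc in the crop at (570,105) is only a lid or dish.

```bash
python3 - <<'E'
from h import *
im,cam=shot("top"); H=hsv(im); h,s,v=[H[...,i].astype(int) for i in range(3)]
white=(v>150)&(h>20)&(h<60)
for a,c,m in blobs(white,15):
    if 120<c[0]<430 and 120<c[1]<270: print("white",a,c,{z:(cast(cam,c,z)[0]*1000).round(1).tolist() for z in(.093,.055,.003)})
    if a>1500: print("WT",rect(cam,cv2.morphologyEx(m.astype(np.uint8),cv2.MORPH_OPEN,np.ones((23,23))),.018))
k=np.zeros(h.shape,bool);k[140:245,295:370]=1
pl=max(blobs((v<95)&k),key=lambda b:b[0]);print("plate",pl[:2],rect(cam,pl[2],.02))
k[:]=0;k[205:310,435:525]=1
wh=(s<40)&(abs(h-110)<15)
fl=k&~((s<60)&(h>90)&(h<130)); fl=cv2.morphologyEx(fl.astype(np.uint8),cv2.MORPH_CLOSE,np.ones((9,9)))
b=max(blobs(fl),key=lambda b:b[0]);print("floor",b[:2],rect(cam,b[2],.015))
r=k&((h>165)|(h<5))&(s>80); b=max(blobs(r),key=lambda b:b[0]);print("rack",b[:2],rect(cam,b[2],.05))
k[:]=0;k[240:275,380:410]=1
b=max(blobs(k&(v<100)),key=lambda b:b[0]);print("amber",b[:2],(cast(cam,b[1],.05)*1000).round(1))
lip=np.zeros(h.shape,bool);lip[205:310,435:525]=1
b=max(blobs(lip&(v>140)&(s<40)),key=lambda b:b[0]);print("lip",b[:2],rect(cam,b[2],.015))
E
```

```text
white 102 [241.1 144.7] {0.093: [652.9, 209.9], 0.055: [667.9, 216.5], 0.003: [688.5, 225.4]}
white 198 [409.9 174.7] {0.093: [620.7, -189.4], 0.055: [634.8, -194.7], 0.003: [654.1, -202.0]}
white 178 [175.9 187.4] {0.093: [532.7, 345.8], 0.055: [544.2, 356.4], 0.003: [559.9, 371.0]}
white 2710 [161.6 221.6] {0.093: [448.5, 365.5], 0.055: [457.4, 376.7], 0.003: [469.7, 392.0]}
WT (array([468.5, 385.9]), array([134.9, 114.2]), 6.1)
white 48 [238.5 199.9] {0.093: [518.2, 198.0], 0.055: [529.2, 204.2], 0.003: [544.3, 212.6]}
white 119 [407.5 204.7] {0.093: [547.8, -188.9], 0.055: [559.8, -194.3], 0.003: [576.1, -201.6]}
white 55 [233.5 233.3] {0.093: [438.6, 198.7], 0.055: [447.3, 204.9], 0.003: [459.2, 213.4]}
plate (3302, array([330.6, 191.6])) (array([585.9, -10.9]), array([192.7, 108.9]), -9.6)
floor (3012, array([480. , 257.6])) (array([ 462.3, -374.9]), array([163. , 126.8]), -8.9)
rack (1129, array([481.6, 252.6])) (array([ 466.4, -377.3]), array([128.2,  61. ]), 35.0)
amber (388, array([395.5, 257.1])) [[ 432.  -176.2]]
lip (1690, array([482.6, 256.2])) (array([ 465.3, -383.9]), array([205.1, 145.5]), -8.0)
```

Call:
move_arm:
  steps:
    - {"x": 0.05, "y": -0.04}
    - {"x": 0.09, "y": -0.08}
    - {"x": 0.13, "y": -0.13}
    - {"x": 0.16, "y": -0.18}
    - {"x": 0.19, "y": -0.23}
    - {"x": 0.22, "y": -0.28}
    - {"x": 0.24, "y": -0.32}
    - {"x": 0.26, "y": -0.35}
    - {"x": 0.26, "y": -0.35}
    - {"x": 0.26, "y": -0.35}

```text
validation failed for argument at $.st...
```

```bash
python3 - <<'E'
from h import *
im,cam=shot("wrist"); cv2.imwrite("pics/w1.png",im); np.save("c1.npy",np.array([0])); import pickle; pickle.dump(cam,open("w1.pkl","wb"))
print(manip.read_state()['qpos'].round(3),manip.read_state()['time'])
for P in [(.447,.205,.055),(.529,.204,.055),(.472,.386,.003),(.653,.21,.093)]: print(proj(cam,P))
H=hsv(im);h,s,v=[H[...,i].astype(int) for i in range(3)]
for a,c,m in blobs((v>150)&(h>20)&(h<60),150): print(a,c,(cast(cam,c,.055)*1000).round(1))
E
```

```text
[ 1.531  0.359  0.012 -0.    -1.224 -0.288] 0.25
[[ 890.47102499 -376.5514637 ]]
[[ 895.54251541 -572.79389989]]
[[ 533.23802225 -228.55562831]]
[[ 1022.78205349 -1192.91350156]]
6642 [119.5  35.2] [[392.3 731.5]]
153 [564.1 349.1] [[ 35.1 470.3]]
```

View pics/w1.png

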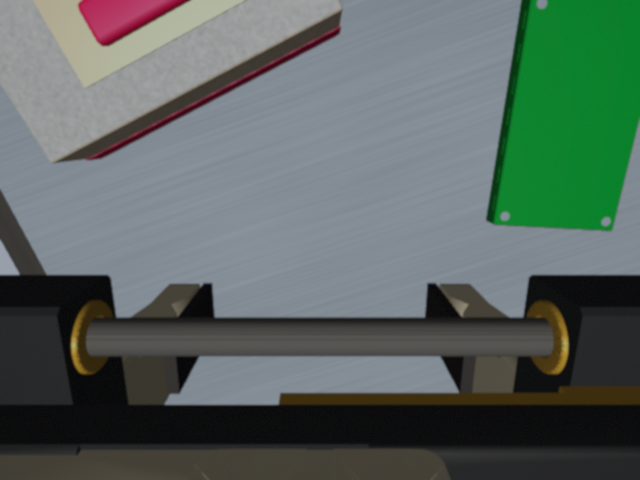

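The move was refused, presumably because rows need every key. The wrist picture shows only the notebook-like box, the green plate at (580,110) and the gripper itself in the lower half, so the useful view lies ahead, along tool +x.

Call:
move_arm:
  steps:
    - {"x": 0.05, "y": -0.05, "z": 0.01, "wx": 0, "wy": 0, "wz": 0, "claw": 0}
    - {"x": 0.09, "y": -0.1, "z": 0.02, "wx": 0, "wy": 0, "wz": 0, "claw": 0}
    - {"x": 0.12, "y": -0.15, "z": 0.03, "wx": 0, "wy": 0, "wz": 0, "claw": 0}
    - {"x": 0.14, "y": -0.2, "z": 0.03, "wx": 0, "wy": 0, "wz": 0, "claw": 0}
    - {"x": 0.16, "y": -0.25, "z": 0.03, "wx": 0, "wy": 0, "wz": 0, "claw": 0}
    - {"x": 0.17, "y": -0.3, "z": 0.03, "wx": 0, "wy": 0, "wz": 0, "claw": 0}
    - {"x": 0.18, "y": -0.34, "z": 0.03, "wx": 0, "wy": 0, "wz": 0, "claw": 0}
    - {"x": 0.18, "y": -0.34, "z": 0.03, "wx": 0, "wy": 0, "wz": 0, "claw": 0}
    - {"x": 0.18, "y": -0.34, "z": 0.03, "wx": 0, "wy": 0, "wz": 0, "claw": 0}
    - {"x": 0.18, "y": -0.34, "z": 0.03, "wx": 0, "wy": 0, "wz": 0, "claw": 0}

```text
time: 1.5
eef_pos: [0.3972, 0.2998, 0.2564]
tcp_rot: [3.141, 0.0, -0.327]
contact_force: [0.4, 0.5, 0.8]
gripper_width: 0.0876
grip_force: 0.0
```

```bash
python3 - <<'E'
from h import *
im,cam=shot("wrist"); cv2.imwrite("pics/w2.png",im)
print(manip.read_state()['qpos'].round(3),manip.read_state()['time'])
for P in [(.447,.205,.055),(.529,.204,.055),(.472,.386,.003),(.653,.21,.093)]: print(proj(cam,P))
H=hsv(im);h,s,v=[H[...,i].astype(int) for i in range(3)]
for a,c,m in blobs((v>150)&(h>20)&(h<60),150): print(a,c,(cast(cam,c,.055)*1000).round(1), rect(cam,m,.018) if a>8000 else "")
E
```

```text
[ 1.042  0.044 -0.321 -0.    -1.206  0.202] 1.55
[[406.83417112 119.84504801]]
[[380.00556041  16.33473584]]
[[210.40280597 157.81162994]]
[[ 322.83471017 -205.27961766]]
608 [380.  18.] [[527.9 204.3]] 
20655 [204.5 150.1] [[478.4 374.5]] (array([474.8, 388.9]), array([186.7, 120.4]), -15.5)
517 [406.7 121.9] [[445.4 205.5]]
```

View pics/w2.png

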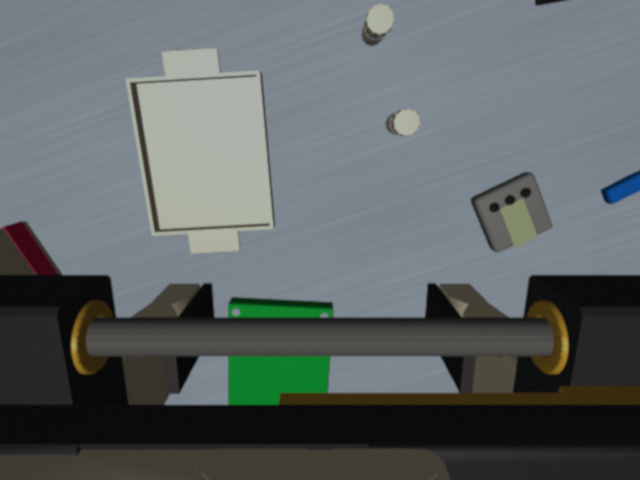

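The picture shows the white tray centred near (204,150), and bijous at (380,18) and (407,122). These agree with the top camera. I'll take the nearer bijou by its cap.

Call:
move_arm:
  steps:
    - {"x": 0.02, "y": -0.04, "z": 0, "wx": 0, "wy": 0, "wz": 0, "claw": 0}
    - {"x": 0.04, "y": -0.08, "z": -0.04, "wx": 0, "wy": 0, "wz": 0, "claw": 0}
    - {"x": 0.049, "y": -0.094, "z": -0.09, "wx": 0, "wy": 0, "wz": 0, "claw": 0}
    - {"x": 0.049, "y": -0.094, "z": -0.14, "wx": 0, "wy": 0, "wz": 0, "claw": 0}
    - {"x": 0.049, "y": -0.094, "z": -0.18, "wx": 0, "wy": 0, "wz": 0, "claw": 0}
    - {"x": 0.049, "y": -0.094, "z": -0.21, "wx": 0, "wy": 0, "wz": 0, "claw": 0}
    - {"x": 0.049, "y": -0.094, "z": -0.228, "wx": 0, "wy": 0, "wz": 0, "claw": 0}
    - {"x": 0.049, "y": -0.094, "z": -0.228, "wx": 0, "wy": 0, "wz": 0, "claw": 0}
    - {"x": 0.049, "y": -0.094, "z": -0.228, "wx": 0, "wy": 0, "wz": 0, "claw": 0.5}
    - {"x": 0.049, "y": -0.094, "z": -0.228, "wx": 0, "wy": 0, "wz": 0, "claw": 1}
    - {"x": 0.049, "y": -0.094, "z": -0.228, "wx": 0, "wy": 0, "wz": 0, "claw": 1}
    - {"x": 0.049, "y": -0.094, "z": -0.228, "wx": 0, "wy": 0, "wz": 0, "claw": 1}

```text
time: 3.05
eef_pos: [0.4465, 0.2052, 0.029]
tcp_rot: [-3.141, -0.0, -0.328]
contact_force: [0.3, 0.4, 1.0]
gripper_width: 0.0532
grip_force: 0.0
```

Call:
move_arm:
  steps:
    - {"x": 0, "y": 0, "z": 0, "wx": 0, "wy": 0, "wz": 0, "claw": 1}
    - {"x": 0, "y": 0, "z": 0, "wx": 0, "wy": 0, "wz": 0, "claw": 1}
    - {"x": 0, "y": 0, "z": 0, "wx": 0, "wy": 0, "wz": 0, "claw": 1}
    - {"x": 0, "y": 0, "z": 0, "wx": 0, "wy": 0, "wz": 0, "claw": 1}

```text
time: 3.55
eef_pos: [0.4463, 0.205, 0.0285]
tcp_rot: [3.141, 0.0, -0.328]
contact_force: [-0.6, 0.5, -0.0]
gripper_width: 0.0211
grip_force: 30.0
```

Call:
move_arm:
  steps:
    - {"x": 0, "y": 0, "z": 0.02, "wx": 0, "wy": 0, "wz": 0, "claw": 1}
    - {"x": 0, "y": 0, "z": 0.05, "wx": 0, "wy": 0, "wz": 0, "claw": 1}
    - {"x": 0, "y": 0.03, "z": 0.07, "wx": 0, "wy": 0, "wz": 0, "claw": 1}
    - {"x": 0, "y": 0.07, "z": 0.07, "wx": 0, "wy": 0, "wz": 0, "claw": 1}
    - {"x": 0, "y": 0.12, "z": 0.07, "wx": 0, "wy": 0, "wz": 0, "claw": 1}
    - {"x": 0, "y": 0.16, "z": 0.07, "wx": 0, "wy": 0, "wz": 0, "claw": 1}
    - {"x": 0, "y": 0.185, "z": 0.06, "wx": 0, "wy": 0, "wz": 0, "claw": 1}
    - {"x": 0, "y": 0.192, "z": 0.04, "wx": 0, "wy": 0, "wz": 0, "claw": 1}
    - {"x": 0, "y": 0.192, "z": 0.02, "wx": 0, "wy": 0, "wz": 0, "claw": 1}
    - {"x": 0, "y": 0.192, "z": 0.007, "wx": 0, "wy": 0, "wz": 0, "claw": 1}
    - {"x": 0, "y": 0.192, "z": 0.004, "wx": 0, "wy": 0, "wz": 0, "claw": 1}
    - {"x": 0, "y": 0.192, "z": 0.004, "wx": 0, "wy": 0, "wz": 0, "claw": 1}

```text
time: 5.05
eef_pos: [0.4466, 0.397, 0.0328]
tcp_rot: [-3.141, -0.0, -0.328]
contact_force: [0.6, -0.5, -0.6]
gripper_width: 0.0212
grip_force: 30.0
```

Call:
move_arm:
  steps:
    - {"x": 0, "y": 0, "z": 0, "wx": 0, "wy": 0, "wz": 0, "claw": 0.5}
    - {"x": 0, "y": 0, "z": 0, "wx": 0, "wy": 0, "wz": 0, "claw": 0.3}
    - {"x": 0, "y": 0, "z": 0, "wx": 0, "wy": 0, "wz": 0, "claw": 0.3}
    - {"x": 0, "y": 0, "z": 0.03, "wx": 0, "wy": 0, "wz": 0, "claw": 0.3}
    - {"x": 0, "y": 0, "z": 0.08, "wx": 0, "wy": 0, "wz": 0, "claw": 0.3}
    - {"x": 0.02, "y": -0.05, "z": 0.09, "wx": 0, "wy": 0, "wz": 0, "claw": 0.3}
    - {"x": 0.04, "y": -0.1, "z": 0.09, "wx": 0, "wy": 0, "wz": 0, "claw": 0.3}
    - {"x": 0.06, "y": -0.15, "z": 0.09, "wx": 0, "wy": 0, "wz": 0, "claw": 0.3}
    - {"x": 0.082, "y": -0.193, "z": 0.08, "wx": 0, "wy": 0, "wz": 0, "claw": 0.3}
    - {"x": 0.082, "y": -0.193, "z": 0.06, "wx": 0, "wy": 0, "wz": 0, "claw": 0.3}
    - {"x": 0.082, "y": -0.193, "z": 0.03, "wx": 0, "wy": 0, "wz": 0, "claw": 0.3}
    - {"x": 0.082, "y": -0.193, "z": -0.004, "wx": 0, "wy": 0, "wz": 0, "claw": 0.3}

```text
time: 6.55
eef_pos: [0.5289, 0.2041, 0.0284]
tcp_rot: [-3.14, -0.001, -0.328]
contact_force: [0.2, 1.0, 0.5]
gripper_width: 0.0613
grip_force: 0.0
```

Call:
move_arm:
  steps:
    - {"x": 0, "y": 0, "z": 0, "wx": 0, "wy": 0, "wz": 0, "claw": 0.3}
    - {"x": 0, "y": 0, "z": 0, "wx": 0, "wy": 0, "wz": 0, "claw": 0.5}
    - {"x": 0, "y": 0, "z": 0, "wx": 0, "wy": 0, "wz": 0, "claw": 1}
    - {"x": 0, "y": 0, "z": 0, "wx": 0, "wy": 0, "wz": 0, "claw": 1}
    - {"x": 0, "y": 0, "z": 0, "wx": 0, "wy": 0, "wz": 0, "claw": 1}
    - {"x": 0, "y": 0, "z": 0, "wx": 0, "wy": 0, "wz": 0, "claw": 1}
    - {"x": 0, "y": 0, "z": 0, "wx": 0, "wy": 0, "wz": 0, "claw": 1}

```text
time: 7.42
eef_pos: [0.5286, 0.2042, 0.0289]
tcp_rot: [-3.141, -0.0, -0.328]
contact_force: [-0.0, -0.7, 3.1]
gripper_width: 0.0208
grip_force: 30.0
```

Call:
move_arm:
  steps:
    - {"x": 0, "y": 0, "z": 0.03, "wx": 0, "wy": 0, "wz": 0, "claw": 1}
    - {"x": 0, "y": 0, "z": 0.075, "wx": 0, "wy": 0, "wz": 0, "claw": 1}
    - {"x": -0.01, "y": 0.05, "z": 0.08, "wx": 0, "wy": 0, "wz": 0, "claw": 1}
    - {"x": -0.02, "y": 0.1, "z": 0.08, "wx": 0, "wy": 0, "wz": 0, "claw": 1}
    - {"x": -0.024, "y": 0.15, "z": 0.08, "wx": 0, "wy": 0, "wz": 0, "claw": 1}
    - {"x": -0.024, "y": 0.177, "z": 0.06, "wx": 0, "wy": 0, "wz": 0, "claw": 1}
    - {"x": -0.024, "y": 0.177, "z": 0.03, "wx": 0, "wy": 0, "wz": 0, "claw": 1}
    - {"x": -0.024, "y": 0.177, "z": 0.01, "wx": 0, "wy": 0, "wz": 0, "claw": 1}
    - {"x": -0.024, "y": 0.177, "z": 0.004, "wx": 0, "wy": 0, "wz": 0, "claw": 1}
    - {"x": -0.024, "y": 0.177, "z": 0.004, "wx": 0, "wy": 0, "wz": 0, "claw": 1}

```text
time: 8.68
eef_pos: [0.5045, 0.381, 0.0328]
tcp_rot: [3.141, -0.0, -0.328]
contact_force: [-0.2, -0.1, 0.3]
gripper_width: 0.0212
grip_force: 30.0
```

Call:
move_arm:
  steps:
    - {"x": 0, "y": 0, "z": 0, "wx": 0, "wy": 0, "wz": 0, "claw": 0.5}
    - {"x": 0, "y": 0, "z": 0, "wx": 0, "wy": 0, "wz": 0, "claw": 0.3}
    - {"x": 0, "y": 0, "z": 0, "wx": 0, "wy": 0, "wz": 0, "claw": 0.3}
    - {"x": 0, "y": 0, "z": 0.03, "wx": 0, "wy": 0, "wz": 0, "claw": 0.3}
    - {"x": 0, "y": 0, "z": 0.08, "wx": 0, "wy": 0, "wz": 0, "claw": 0}
    - {"x": 0, "y": -0.03, "z": 0.13, "wx": 0, "wy": 0, "wz": -0.1, "claw": 0}
    - {"x": 0, "y": -0.08, "z": 0.18, "wx": 0, "wy": 0, "wz": -0.25, "claw": 0}
    - {"x": 0, "y": -0.14, "z": 0.2, "wx": 0, "wy": 0, "wz": -0.4, "claw": 0}
    - {"x": 0, "y": -0.2, "z": 0.2, "wx": 0, "wy": 0, "wz": -0.55, "claw": 0}
    - {"x": 0, "y": -0.26, "z": 0.2, "wx": 0, "wy": 0, "wz": -0.7, "claw": 0}
    - {"x": 0, "y": -0.32, "z": 0.2, "wx": 0, "wy": 0, "wz": -0.85, "claw": 0}
    - {"x": 0, "y": -0.38, "z": 0.2, "wx": 0, "wy": 0, "wz": -1.0, "claw": 0}

```text
time: 10.18
eef_pos: [0.504, -0.0009, 0.2331]
tcp_rot: [-3.14, 0.0, -1.332]
contact_force: [1.6, 0.0, -0.1]
gripper_width: 0.0875
grip_force: 0.0
```

Call:
move_arm:
  steps:
    - {"x": 0.01, "y": -0.04, "z": 0.01, "wx": 0, "wy": 0, "wz": -0.15, "claw": 0}
    - {"x": 0.01, "y": -0.09, "z": 0.02, "wx": 0, "wy": 0, "wz": -0.3, "claw": 0}
    - {"x": 0.02, "y": -0.14, "z": 0.02, "wx": 0, "wy": 0, "wz": -0.45, "claw": 0}
    - {"x": 0.02, "y": -0.19, "z": 0.02, "wx": 0, "wy": 0, "wz": -0.6, "claw": 0}
    - {"x": 0.03, "y": -0.24, "z": 0.02, "wx": 0, "wy": 0, "wz": -0.75, "claw": 0}
    - {"x": 0.04, "y": -0.28, "z": 0.02, "wx": 0, "wy": 0, "wz": -0.9, "claw": 0}
    - {"x": 0.04, "y": -0.31, "z": 0.02, "wx": 0, "wy": 0, "wz": -1.05, "claw": 0}
    - {"x": 0.04, "y": -0.317, "z": 0.02, "wx": 0, "wy": 0, "wz": -1.17, "claw": 0}
    - {"x": 0.04, "y": -0.317, "z": 0.02, "wx": 0, "wy": 0, "wz": -1.17, "claw": 0}
    - {"x": 0.04, "y": -0.317, "z": 0.02, "wx": 0, "wy": 0, "wz": -1.17, "claw": 0}
    - {"x": 0.04, "y": -0.317, "z": 0.02, "wx": 0, "wy": 0, "wz": -1.17, "claw": 0}

```text
time: 11.55
eef_pos: [0.5444, -0.3154, 0.2528]
tcp_rot: [-3.141, 0.0, -2.495]
contact_force: [0.3, 0.8, 0.6]
gripper_width: 0.0873
grip_force: 0.0
```

```bash
python3 - <<'E'
from h import *
im,cam=shot("wrist"); cv2.imwrite("pics/w3.png",im)
print(manip.read_state()['qpos'].round(3))
H=hsv(im);h,s,v=[H[...,i].astype(int) for i in range(3)]
b=max(blobs(((h>165)|(h<5))&(s>80),500),key=lambda b:b[0]); print(b[:2],[rect(cam,b[2],z) for z in(.009,.057)])
for p in[(300,100)]:print(H[p])
E
```

```text
[-0.215  0.269 -0.056 -0.    -1.246 -0.71 ]
(5963, array([310. ,  95.2])) [(array([ 470.7, -382.9]), array([129.8,  45.9]), 35.1), (array([ 472.8, -379.8]), array([114.2,  40.4]), 35.1)]
[ 22 147  33]
```

View pics/w3.png

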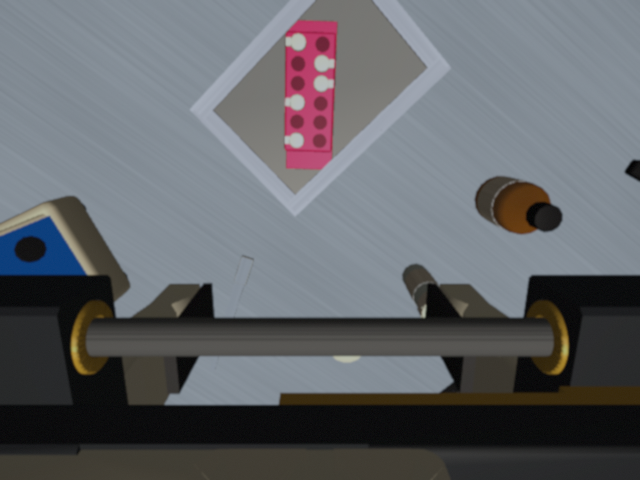

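The rack lies upright in the image, foot from (312,21) to (308,170). The tray's outer corners are visible at (191,110), (295,214) and (450,68). The amber bottle is at (525,210), clear of the rack.

```bash
python3 - <<'E'
from h import *
im,cam=shot("wrist")
P=cast(cam,[(191,110),(295,214),(450,68)],.015)*1000;print(P.round(1))
for a,b in((0,1),(1,2)): d=P[b]-P[a];print(np.hypot(*d),np.degrees(np.arctan2(d[1],d[0])))
print("centre",(P[0]+P[2])/2)
print("foot ends",(cast(cam,[(291,21),(337,21),(286,168),(332,170)],.009)*1000).round(1))
E
```

```text
[[ 544.5 -462.3]
 [ 565.3 -329.4]
 [ 375.3 -297.2]]
134.5297756144089 81.07184654873376
192.75870167159113 170.38318476026
centre [ 459.87326991 -379.7338703 ]
foot ends [[ 429.  -433.7]
 [ 404.6 -401.4]
 [ 535.4 -362.4]
 [ 510.3 -325.9]]
```

Call:
move_arm:
  steps:
    - {"x": -0.03, "y": -0.03, "z": -0.02, "wx": 0, "wy": 0, "wz": -0.037, "claw": 0}
    - {"x": -0.06, "y": -0.06, "z": -0.05, "wx": 0, "wy": 0, "wz": -0.037, "claw": 0}
    - {"x": -0.074, "y": -0.0665, "z": -0.09, "wx": 0, "wy": 0, "wz": -0.037, "claw": 0}
    - {"x": -0.074, "y": -0.0665, "z": -0.13, "wx": 0, "wy": 0, "wz": -0.037, "claw": 0}
    - {"x": -0.074, "y": -0.0665, "z": -0.17, "wx": 0, "wy": 0, "wz": -0.037, "claw": 0}
    - {"x": -0.074, "y": -0.0665, "z": -0.205, "wx": 0, "wy": 0, "wz": -0.037, "claw": 0}
    - {"x": -0.074, "y": -0.0665, "z": -0.225, "wx": 0, "wy": 0, "wz": -0.037, "claw": 0}
    - {"x": -0.074, "y": -0.0665, "z": -0.231, "wx": 0, "wy": 0, "wz": -0.037, "claw": 0}
    - {"x": -0.074, "y": -0.0665, "z": -0.231, "wx": 0, "wy": 0, "wz": -0.037, "claw": 0}
    - {"x": -0.074, "y": -0.0665, "z": -0.231, "wx": 0, "wy": 0, "wz": -0.037, "claw": 0}

```text
time: 12.9
eef_pos: [0.4711, -0.3828, 0.0227]
tcp_rot: [-3.14, 0.001, -2.534]
contact_force: [-0.5, 0.3, 0.8]
gripper_width: 0.0874
grip_force: 0.0
```

Call:
move_arm:
  steps:
    - {"x": 0, "y": 0, "z": 0, "wx": 0, "wy": 0, "wz": 0, "claw": 0.3}
    - {"x": 0, "y": 0, "z": 0, "wx": 0, "wy": 0, "wz": 0, "claw": 0.4}
    - {"x": 0, "y": 0, "z": 0, "wx": 0, "wy": 0, "wz": 0, "claw": 0.5}
    - {"x": 0, "y": 0, "z": 0, "wx": 0, "wy": 0, "wz": 0, "claw": 0.6}
    - {"x": 0, "y": 0, "z": 0, "wx": 0, "wy": 0, "wz": 0, "claw": 0.7}
    - {"x": 0, "y": 0, "z": 0, "wx": 0, "wy": 0, "wz": 0, "claw": 1}
    - {"x": 0, "y": 0, "z": 0, "wx": 0, "wy": 0, "wz": 0, "claw": 1}
    - {"x": 0, "y": 0, "z": 0, "wx": 0, "wy": 0, "wz": 0, "claw": 1}

```text
time: 13.9
eef_pos: [0.4703, -0.3825, 0.0215]
tcp_rot: [3.142, -0.0, -2.535]
contact_force: [-0.6, 0.8, -0.3]
gripper_width: 0.0397
grip_force: 30.0
```

Call:
move_arm:
  steps:
    - {"x": 0, "y": 0, "z": 0, "wx": 0, "wy": 0, "wz": -0.06, "claw": 1}
    - {"x": 0, "y": 0, "z": 0, "wx": 0, "wy": 0, "wz": -0.12, "claw": 1}
    - {"x": 0, "y": 0, "z": 0, "wx": 0, "wy": 0, "wz": -0.18, "claw": 1}
    - {"x": 0, "y": 0, "z": 0, "wx": 0, "wy": 0, "wz": -0.24, "claw": 1}
    - {"x": 0, "y": 0, "z": 0, "wx": 0, "wy": 0, "wz": -0.3, "claw": 1}

```text
time: 14.52
eef_pos: [0.4703, -0.3825, 0.0215]
tcp_rot: [3.142, -0.0, -2.837]
contact_force: [-0.5, -0.0, 0.1]
gripper_width: 0.0398
grip_force: 30.0
```

Call:
move_arm:
  steps:
    - {"x": 0, "y": 0, "z": 0, "wx": 0, "wy": 0, "wz": -0.06, "claw": 1}
    - {"x": -0.001, "y": 0, "z": 0, "wx": 0, "wy": 0, "wz": -0.12, "claw": 1}
    - {"x": -0.003, "y": 0, "z": 0, "wx": 0, "wy": 0, "wz": -0.18, "claw": 1}
    - {"x": -0.005, "y": 0.001, "z": 0, "wx": 0, "wy": 0, "wz": -0.24, "claw": 1}
    - {"x": -0.007, "y": 0.001, "z": 0, "wx": 0, "wy": 0, "wz": -0.3, "claw": 1}
    - {"x": -0.009, "y": 0.001, "z": 0, "wx": 0, "wy": 0, "wz": -0.36, "claw": 1}
    - {"x": -0.009, "y": 0.001, "z": 0, "wx": 0, "wy": 0, "wz": -0.42, "claw": 1}
    - {"x": -0.009, "y": 0.001, "z": 0, "wx": 0, "wy": 0, "wz": -0.475, "claw": 1}
    - {"x": -0.009, "y": 0.001, "z": 0, "wx": 0, "wy": 0, "wz": -0.475, "claw": 1}
    - {"x": -0.009, "y": 0.001, "z": 0, "wx": 0, "wy": 0, "wz": -0.475, "claw": 1}
    - {"x": -0.009, "y": 0.001, "z": 0, "wx": 0, "wy": 0, "wz": -0.475, "claw": 1}

```text
time: 15.9
eef_pos: [0.4613, -0.3815, 0.0215]
tcp_rot: [3.142, -0.0, 2.974]
contact_force: [-0.2, -0.0, -0.9]
gripper_width: 0.0398
grip_force: 30.0
```

```bash
python3 - <<'E'
from h import *
im,cam=shot("scene"); cv2.imwrite("pics/s1.png",cv2.resize(im[100:240,120:320],None,fx=4,fy=4))
print(manip.read_state())
E
```

```text
{'time': 15.95, 'qpos': array([-3.64730398e-01,  4.39396839e-01, -3.95610339e-01, -3.60335531e-06,
       -7.35791805e-01, -1.37370268e+00]), 'joint_vel': array([-0.00100267, -0.00140493, -0.00041197, -0.00109788, -0.00055447,
       -0.0023204 ]), 'joint_torque': array([-1.36060867e-02, -5.61968029e+01,  2.09689379e+01,  5.03995210e+00,
       -1.11555664e-01,  4.70409650e-03]), 'eef_pos': array([ 0.46135464, -0.38145525,  0.0215443 ]), 'tcp_rot': array([ 3.14158976e+00, -2.13005541e-06,  2.97395323e+00]), 'contact_force': array([-0.59574095, -0.3084821 , -0.55658268]), 'torque': array([ 0.0160218 , -0.24796403, -0.02520169]), 'grip_force': 29.976411759853363, 'gripper_width': 0.039771685859027274}
```

View pics/s1.png

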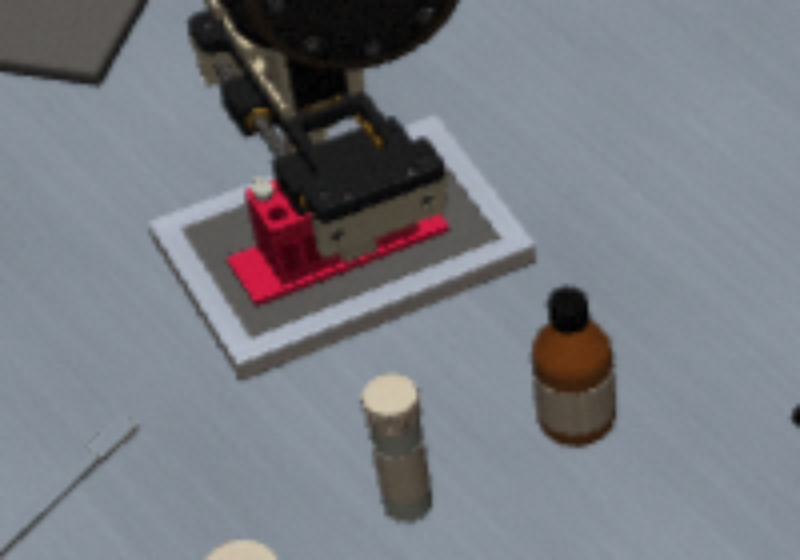

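The crop shows the rack square on the tray floor, clear of the lips. The universal at (400,445) and the amber bottle at (570,370) are still upright. Now I'll lift the rack and carry it high to the plate.

Call:
move_arm:
  steps:
    - {"x": 0, "y": 0, "z": 0.01, "wx": 0, "wy": 0, "wz": 0, "claw": 1}
    - {"x": 0, "y": 0, "z": 0.03, "wx": 0, "wy": 0, "wz": 0, "claw": 1}
    - {"x": 0, "y": 0, "z": 0.07, "wx": 0, "wy": 0, "wz": 0, "claw": 1}
    - {"x": 0, "y": 0, "z": 0.11, "wx": 0, "wy": 0, "wz": 0, "claw": 1}
    - {"x": 0, "y": 0, "z": 0.15, "wx": 0, "wy": 0, "wz": 0, "claw": 1}
    - {"x": 0.01, "y": 0.03, "z": 0.16, "wx": 0, "wy": 0, "wz": 0, "claw": 1}
    - {"x": 0.025, "y": 0.075, "z": 0.16, "wx": 0, "wy": 0, "wz": 0, "claw": 1}
    - {"x": 0.04, "y": 0.12, "z": 0.16, "wx": 0, "wy": 0, "wz": 0, "claw": 1}
    - {"x": 0.055, "y": 0.165, "z": 0.16, "wx": 0, "wy": 0, "wz": 0, "claw": 1}
    - {"x": 0.07, "y": 0.21, "z": 0.16, "wx": 0, "wy": 0, "wz": 0, "claw": 1}
    - {"x": 0.085, "y": 0.255, "z": 0.16, "wx": 0, "wy": 0, "wz": 0, "claw": 1}
    - {"x": 0.1, "y": 0.3, "z": 0.16, "wx": 0, "wy": 0, "wz": 0, "claw": 1}

```text
time: 17.45
eef_pos: [0.5616, -0.0799, 0.1824]
tcp_rot: [3.141, 0.001, 2.974]
contact_force: [0.5, -0.5, -1.5]
gripper_width: 0.0398
grip_force: 30.0
```

Call:
move_arm:
  steps:
    - {"x": 0.01, "y": 0.035, "z": 0, "wx": 0, "wy": 0, "wz": 0, "claw": 1}
    - {"x": 0.02, "y": 0.06, "z": -0.02, "wx": 0, "wy": 0, "wz": 0, "claw": 1}
    - {"x": 0.0245, "y": 0.0705, "z": -0.05, "wx": 0, "wy": 0, "wz": 0, "claw": 1}
    - {"x": 0.0245, "y": 0.0705, "z": -0.08, "wx": 0, "wy": 0, "wz": 0, "claw": 1}
    - {"x": 0.0245, "y": 0.0705, "z": -0.11, "wx": 0, "wy": 0, "wz": 0, "claw": 1}
    - {"x": 0.0245, "y": 0.0705, "z": -0.13, "wx": 0, "wy": 0, "wz": 0, "claw": 1}
    - {"x": 0.0245, "y": 0.0705, "z": -0.138, "wx": 0, "wy": 0, "wz": 0, "claw": 1}
    - {"x": 0.0245, "y": 0.0705, "z": -0.142, "wx": 0, "wy": 0, "wz": 0, "claw": 1}
    - {"x": 0.0245, "y": 0.0705, "z": -0.142, "wx": 0, "wy": 0, "wz": 0, "claw": 1}
    - {"x": 0.0245, "y": 0.0705, "z": -0.142, "wx": 0, "wy": 0, "wz": 0, "claw": 1}

```text
time: 18.7
eef_pos: [0.5864, -0.0108, 0.0404]
tcp_rot: [3.141, 0.001, 2.974]
contact_force: [0.3, -0.4, -0.9]
gripper_width: 0.0399
grip_force: 30.0
```

```bash
python3 - <<'E'
from h import *
im,cam=shot("scene"); cv2.imwrite("pics/s2.png",cv2.resize(im[180:340,150:350],None,fx=3.7,fy=3.7))
E
```

```text
(no output)
```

View pics/s2.png

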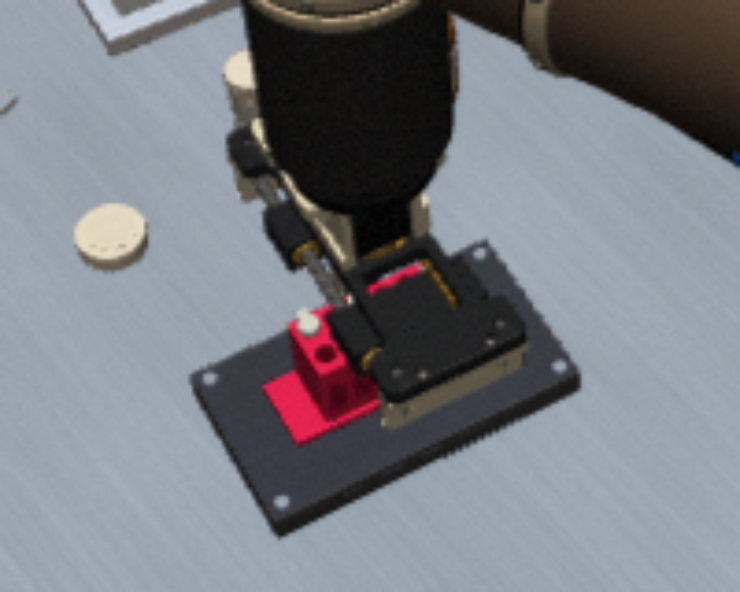

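The crop shows the rack lengthwise in the middle of the plate, with its foot end at (300,410). I'll lower it the last 2 mm, release, then go to the far universal.

Call:
move_arm:
  steps:
    - {"x": 0, "y": 0, "z": -0.0015, "wx": 0, "wy": 0, "wz": 0, "claw": 1}
    - {"x": 0, "y": 0, "z": -0.0015, "wx": 0, "wy": 0, "wz": 0, "claw": 1}
    - {"x": 0, "y": 0, "z": -0.0015, "wx": 0, "wy": 0, "wz": 0, "claw": 0.4}
    - {"x": 0, "y": 0, "z": -0.0015, "wx": 0, "wy": 0, "wz": 0, "claw": 0.1}
    - {"x": 0, "y": 0, "z": -0.0015, "wx": 0, "wy": 0, "wz": 0, "claw": 0.1}
    - {"x": 0, "y": 0, "z": -0.0015, "wx": 0, "wy": 0, "wz": 0, "claw": 0.1}
    - {"x": 0, "y": 0, "z": 0.02, "wx": 0, "wy": 0, "wz": 0, "claw": 0}
    - {"x": 0, "y": 0, "z": 0.06, "wx": 0, "wy": 0, "wz": 0, "claw": 0}
    - {"x": 0, "y": 0, "z": 0.11, "wx": 0, "wy": 0, "wz": 0, "claw": 0}
    - {"x": -0.01, "y": 0.04, "z": 0.16, "wx": 0, "wy": 0, "wz": 0, "claw": 0}
    - {"x": 0.02, "y": 0.09, "z": 0.18, "wx": 0, "wy": 0, "wz": 0, "claw": 0}
    - {"x": 0.04, "y": 0.14, "z": 0.18, "wx": 0, "wy": 0, "wz": 0, "claw": 0}

```text
time: 20.25
eef_pos: [0.6276, 0.1307, 0.2229]
tcp_rot: [3.139, 0.005, 2.973]
contact_force: [1.1, -0.4, -1.2]
gripper_width: 0.0876
grip_force: 0.0
```

```bash
python3 - <<'E'
from h import *
print(manip.read_state()['eef_pos'],manip.read_state()['qpos'].round(2))
for n in("top","scene"):
    im,cam=shot(n); H=hsv(im);h,s,v=[H[...,i].astype(int) for i in range(3)]
    b=max([b for b in blobs(((h>165)|(h<5))&(s>80),100) if (270<b[1][0]<390 and 140<b[1][1]<260 if n=="top" else (200<b[1][0]<310 and 230<b[1][1]<330))],key=lambda b:b[0],default=None)
    print(n,b and (b[:2],rect(cam,b[2],.05)))
    for p in [(.653,.210,.093),(.548,-.189,.093),(.4465,.397,.058),(.504,.381,.058)]:
        q=proj(cam,p)[0]
        for a,c,m in blobs((v>140)&(h>15)&(h<60),15):
            if np.hypot(*(c-q))<14 and a<600: print(n,p,a,c,(cast(cam,c,p[2]-.004)*1000).round(1))
E
```

```text
[0.62758429 0.13072569 0.22286416] [ 0.51  0.3  -0.08  0.   -1.18 -2.25]
top ((874, array([330.8, 190.8])), (array([579.7, -10.8]), array([131.9,  48. ]), -9.2))
top (0.653, 0.21, 0.093) 122 [241.4 145.1] [[653.5 209.8]]
top (0.548, -0.189, 0.093) 144 [407.5 205.1] [[ 548.1 -189.6]]
scene ((1221, array([245. , 278.9])), (array([609.6, -12.2]), array([94.5, 76.5]), -9.4))
scene (0.653, 0.21, 0.093) 209 [297.7 356.6] [[649.6 209. ]]
scene (0.548, -0.189, 0.093) 116 [216.9 198.3] [[ 544.1 -190.8]]
```

Call:
move_arm:
  steps:
    - {"x": 0.015, "y": 0.04, "z": 0, "wx": 0, "wy": 0, "wz": 0, "claw": 0}
    - {"x": 0.025, "y": 0.08, "z": 0, "wx": 0, "wy": 0, "wz": 0, "claw": 0}
    - {"x": 0.025, "y": 0.08, "z": -0.04, "wx": 0, "wy": 0, "wz": 0, "claw": 0}
    - {"x": 0.025, "y": 0.08, "z": -0.08, "wx": 0, "wy": 0, "wz": 0, "claw": 0}
    - {"x": 0.025, "y": 0.08, "z": -0.12, "wx": 0, "wy": 0, "wz": 0, "claw": 0}
    - {"x": 0.025, "y": 0.08, "z": -0.15, "wx": 0, "wy": 0, "wz": 0, "claw": 0.2}
    - {"x": 0.025, "y": 0.08, "z": -0.156, "wx": 0, "wy": 0, "wz": 0, "claw": 0.4}
    - {"x": 0.025, "y": 0.08, "z": -0.156, "wx": 0, "wy": 0, "wz": 0, "claw": 0.5}
    - {"x": 0.025, "y": 0.08, "z": -0.156, "wx": 0, "wy": 0, "wz": 0, "claw": 0.6}
    - {"x": 0.025, "y": 0.08, "z": -0.156, "wx": 0, "wy": 0, "wz": 0, "claw": 1}
    - {"x": 0.025, "y": 0.08, "z": -0.156, "wx": 0, "wy": 0, "wz": 0, "claw": 1}
    - {"x": 0.025, "y": 0.08, "z": -0.156, "wx": 0, "wy": 0, "wz": 0, "claw": 1}

```text
time: 21.85
eef_pos: [0.6512, 0.2092, 0.0642]
tcp_rot: [3.141, 0.001, 2.974]
contact_force: [-0.5, 0.5, 2.3]
gripper_width: 0.0291
grip_force: 30.0
```

Call:
move_arm:
  steps:
    - {"x": 0, "y": 0, "z": 0, "wx": 0, "wy": 0, "wz": 0, "claw": 1}
    - {"x": 0, "y": 0, "z": 0, "wx": 0, "wy": 0, "wz": 0, "claw": 1}
    - {"x": 0, "y": 0, "z": 0, "wx": 0, "wy": 0, "wz": 0, "claw": 1}

```text
time: 22.22
eef_pos: [0.6513, 0.2093, 0.0642]
tcp_rot: [3.141, 0.001, 2.974]
contact_force: [0.7, 0.6, 5.1]
gripper_width: 0.0291
grip_force: 30.0
```

Call:
move_arm:
  steps:
    - {"x": 0, "y": 0, "z": 0.02, "wx": 0, "wy": 0, "wz": 0, "claw": 1}
    - {"x": 0, "y": 0, "z": 0.06, "wx": 0, "wy": 0, "wz": 0, "claw": 1}
    - {"x": 0, "y": 0, "z": 0.11, "wx": 0, "wy": 0, "wz": 0, "claw": 1}
    - {"x": 0, "y": 0, "z": 0.15, "wx": 0, "wy": 0, "wz": 0, "claw": 1}
    - {"x": -0.01, "y": -0.03, "z": 0.16, "wx": 0, "wy": 0, "wz": 0, "claw": 1}
    - {"x": -0.02, "y": -0.08, "z": 0.16, "wx": 0, "wy": 0, "wz": 0, "claw": 1}
    - {"x": -0.03, "y": -0.13, "z": 0.16, "wx": 0, "wy": 0, "wz": 0, "claw": 1}
    - {"x": -0.04, "y": -0.18, "z": 0.16, "wx": 0, "wy": 0, "wz": 0, "claw": 1}
    - {"x": -0.05, "y": -0.23, "z": 0.16, "wx": 0, "wy": 0, "wz": 0, "claw": 1}
    - {"x": -0.06, "y": -0.28, "z": 0.16, "wx": 0, "wy": 0, "wz": 0, "claw": 1}
    - {"x": -0.08, "y": -0.33, "z": 0.16, "wx": 0, "wy": 0, "wz": 0, "claw": 1}
    - {"x": -0.1, "y": -0.38, "z": 0.16, "wx": 0, "wy": 0, "wz": 0, "claw": 1}

```text
time: 23.72
eef_pos: [0.5485, -0.1728, 0.2221]
tcp_rot: [3.142, -0.002, 2.973]
contact_force: [0.3, 0.2, -0.0]
gripper_width: 0.0292
grip_force: 30.0
```

Call:
move_arm:
  steps:
    - {"x": -0.02, "y": -0.05, "z": 0, "wx": 0, "wy": 0, "wz": 0, "claw": 1}
    - {"x": -0.03, "y": -0.1, "z": 0, "wx": 0, "wy": 0, "wz": 0, "claw": 1}
    - {"x": -0.045, "y": -0.15, "z": 0, "wx": 0, "wy": 0, "wz": 0, "claw": 1}
    - {"x": -0.057, "y": -0.2, "z": -0.02, "wx": 0, "wy": 0, "wz": 0, "claw": 1}
    - {"x": -0.057, "y": -0.215, "z": -0.05, "wx": 0, "wy": 0, "wz": 0, "claw": 1}
    - {"x": -0.057, "y": -0.215, "z": -0.09, "wx": 0, "wy": 0, "wz": 0, "claw": 1}
    - {"x": -0.057, "y": -0.215, "z": -0.125, "wx": 0, "wy": 0, "wz": 0, "claw": 1}
    - {"x": -0.057, "y": -0.215, "z": -0.145, "wx": 0, "wy": 0, "wz": 0, "claw": 1}
    - {"x": -0.057, "y": -0.215, "z": -0.154, "wx": 0, "wy": 0, "wz": 0, "claw": 1}
    - {"x": -0.057, "y": -0.215, "z": -0.156, "wx": 0, "wy": 0, "wz": 0, "claw": 1}
    - {"x": -0.057, "y": -0.215, "z": -0.156, "wx": 0, "wy": 0, "wz": 0, "claw": 1}

```text
time: 25.1
eef_pos: [0.4937, -0.386, 0.0678]
tcp_rot: [3.142, 0.0, 2.973]
contact_force: [0.2, 0.5, -0.4]
gripper_width: 0.029
grip_force: 30.0
```

Call:
move_arm:
  steps:
    - {"x": 0, "y": 0, "z": -0.0005, "wx": 0, "wy": 0, "wz": 0, "claw": 0.6}
    - {"x": 0, "y": 0, "z": -0.0005, "wx": 0, "wy": 0, "wz": 0, "claw": 0.3}
    - {"x": 0, "y": 0, "z": -0.0005, "wx": 0, "wy": 0, "wz": 0, "claw": 0.2}
    - {"x": 0, "y": 0, "z": 0, "wx": 0, "wy": 0, "wz": 0, "claw": 0.2}
    - {"x": 0, "y": 0, "z": 0.03, "wx": 0, "wy": 0, "wz": 0, "claw": 0.2}
    - {"x": 0, "y": 0, "z": 0.07, "wx": 0, "wy": 0, "wz": 0, "claw": 0.1}
    - {"x": 0.005, "y": 0.02, "z": 0.1, "wx": 0, "wy": 0, "wz": 0, "claw": 0}
    - {"x": 0.02, "y": 0.065, "z": 0.11, "wx": 0, "wy": 0, "wz": 0, "claw": 0}
    - {"x": 0.03, "y": 0.11, "z": 0.11, "wx": 0, "wy": 0, "wz": 0, "claw": 0}
    - {"x": 0.04, "y": 0.155, "z": 0.11, "wx": 0, "wy": 0, "wz": 0, "claw": 0}
    - {"x": 0.052, "y": 0.196, "z": 0.1, "wx": 0, "wy": 0, "wz": 0, "claw": 0}
    - {"x": 0.052, "y": 0.196, "z": 0.08, "wx": 0, "wy": 0, "wz": 0, "claw": 0}

```text
time: 26.6
eef_pos: [0.5474, -0.1875, 0.1484]
tcp_rot: [3.141, 0.003, 2.977]
contact_force: [-0.1, -1.2, 0.0]
gripper_width: 0.0877
grip_force: 0.0
```

Call:
move_arm:
  steps:
    - {"x": 0, "y": 0, "z": -0.03, "wx": 0, "wy": 0, "wz": 0, "claw": 0}
    - {"x": 0, "y": 0, "z": -0.06, "wx": 0, "wy": 0, "wz": 0, "claw": 0}
    - {"x": 0, "y": 0, "z": -0.08, "wx": 0, "wy": 0, "wz": 0, "claw": 0}
    - {"x": 0, "y": 0, "z": -0.084, "wx": 0, "wy": 0, "wz": 0, "claw": 0.3}
    - {"x": 0, "y": 0, "z": -0.084, "wx": 0, "wy": 0, "wz": 0, "claw": 0.5}
    - {"x": 0, "y": 0, "z": -0.084, "wx": 0, "wy": 0, "wz": 0, "claw": 0.6}
    - {"x": 0, "y": 0, "z": -0.084, "wx": 0, "wy": 0, "wz": 0, "claw": 1}
    - {"x": 0, "y": 0, "z": -0.084, "wx": 0, "wy": 0, "wz": 0, "claw": 1}
    - {"x": 0, "y": 0, "z": -0.084, "wx": 0, "wy": 0, "wz": 0, "claw": 1}
    - {"x": 0, "y": 0, "z": -0.084, "wx": 0, "wy": 0, "wz": 0, "claw": 1}
    - {"x": 0, "y": 0, "z": -0.084, "wx": 0, "wy": 0, "wz": 0, "claw": 1}

```text
time: 27.98
eef_pos: [0.546, -0.19, 0.0637]
tcp_rot: [-3.142, 0.0, 2.973]
contact_force: [0.2, 1.1, 0.7]
gripper_width: 0.0292
grip_force: 30.0
```

Call:
move_arm:
  steps:
    - {"x": 0, "y": 0, "z": 0.02, "wx": 0, "wy": 0, "wz": 0, "claw": 1}
    - {"x": 0, "y": 0, "z": 0.06, "wx": 0, "wy": 0, "wz": 0, "claw": 1}
    - {"x": 0, "y": 0, "z": 0.11, "wx": 0, "wy": 0, "wz": 0, "claw": 1}
    - {"x": 0, "y": 0, "z": 0.14, "wx": 0, "wy": 0, "wz": 0, "claw": 1}
    - {"x": -0.02, "y": -0.04, "z": 0.14, "wx": 0, "wy": 0, "wz": 0, "claw": 1}
    - {"x": -0.05, "y": -0.08, "z": 0.14, "wx": 0, "wy": 0, "wz": 0, "claw": 1}
    - {"x": -0.08, "y": -0.12, "z": 0.14, "wx": 0, "wy": 0, "wz": 0, "claw": 1}
    - {"x": -0.11, "y": -0.16, "z": 0.14, "wx": 0, "wy": 0, "wz": 0, "claw": 1}
    - {"x": -0.1205, "y": -0.184, "z": 0.13, "wx": 0, "wy": 0, "wz": 0, "claw": 1}
    - {"x": -0.1205, "y": -0.184, "z": 0.1, "wx": 0, "wy": 0, "wz": 0, "claw": 1}
    - {"x": -0.1205, "y": -0.184, "z": 0.06, "wx": 0, "wy": 0, "wz": 0, "claw": 1}
    - {"x": -0.1205, "y": -0.184, "z": 0.03, "wx": 0, "wy": 0, "wz": 0, "claw": 1}

```text
time: 29.48
eef_pos: [0.4245, -0.3738, 0.0919]
tcp_rot: [3.141, -0.001, 2.973]
contact_force: [0.4, 0.3, -0.8]
gripper_width: 0.0289
grip_force: 30.0
```

Call:
move_arm:
  steps:
    - {"x": 0, "y": 0, "z": -0.015, "wx": 0, "wy": 0, "wz": 0, "claw": 1}
    - {"x": 0, "y": 0, "z": -0.024, "wx": 0, "wy": 0, "wz": 0, "claw": 1}
    - {"x": 0, "y": 0, "z": -0.0265, "wx": 0, "wy": 0, "wz": 0, "claw": 1}
    - {"x": 0, "y": 0, "z": -0.0265, "wx": 0, "wy": 0, "wz": 0, "claw": 1}
    - {"x": 0, "y": 0, "z": -0.0265, "wx": 0, "wy": 0, "wz": 0, "claw": 1}

```text
time: 30.1
eef_pos: [0.4258, -0.3742, 0.0679]
tcp_rot: [-3.141, 0.001, 2.973]
contact_force: [-0.3, 1.1, 0.6]
gripper_width: 0.0293
grip_force: 30.0
```

Call:
move_arm:
  steps:
    - {"x": 0, "y": 0, "z": -0.001, "wx": 0, "wy": 0, "wz": 0, "claw": 1}
    - {"x": 0, "y": 0, "z": -0.001, "wx": 0, "wy": 0, "wz": 0, "claw": 0.6}
    - {"x": 0, "y": 0, "z": -0.001, "wx": 0, "wy": 0, "wz": 0, "claw": 0.3}
    - {"x": 0, "y": 0, "z": -0.001, "wx": 0, "wy": 0, "wz": 0, "claw": 0.2}
    - {"x": 0, "y": 0, "z": 0, "wx": 0, "wy": 0, "wz": 0, "claw": 0.2}
    - {"x": 0, "y": 0, "z": 0.03, "wx": 0, "wy": 0, "wz": 0, "claw": 0.2}
    - {"x": 0, "y": 0, "z": 0.08, "wx": 0, "wy": 0, "wz": 0, "claw": 0.1}
    - {"x": 0, "y": 0, "z": 0.13, "wx": 0, "wy": 0, "wz": 0, "claw": 0}
    - {"x": 0, "y": 0.05, "z": 0.16, "wx": 0, "wy": 0, "wz": 0, "claw": 0}
    - {"x": 0, "y": 0.1, "z": 0.16, "wx": 0, "wy": 0, "wz": 0, "claw": 0}
    - {"x": 0.01, "y": 0.15, "z": 0.16, "wx": 0, "wy": 0, "wz": 0, "claw": 0}
    - {"x": 0.02, "y": 0.2, "z": 0.16, "wx": 0, "wy": 0, "wz": 0, "claw": 0}

```text
time: 31.6
eef_pos: [0.4453, -0.1725, 0.2275]
tcp_rot: [3.141, 0.001, 2.973]
contact_force: [1.3, -0.2, -0.9]
gripper_width: 0.0872
grip_force: 0.0
```

Call:
move_arm:
  steps:
    - {"x": 0, "y": 0.05, "z": 0, "wx": 0, "wy": 0, "wz": 0, "claw": 0}
    - {"x": 0, "y": 0.1, "z": 0, "wx": 0, "wy": 0, "wz": 0, "claw": 0}
    - {"x": 0, "y": 0.15, "z": 0, "wx": 0, "wy": 0, "wz": 0, "claw": 0}
    - {"x": 0, "y": 0.2, "z": 0, "wx": 0, "wy": 0, "wz": 0, "claw": 0}
    - {"x": 0, "y": 0.2, "z": 0, "wx": 0, "wy": 0, "wz": 0, "claw": 0}

```text
time: 32.22
eef_pos: [0.4454, 0.0287, 0.2273]
tcp_rot: [3.141, 0.001, 2.978]
contact_force: [-1.0, -0.3, 0.4]
gripper_width: 0.0876
grip_force: 0.0
```

```bash
python3 - <<'E'
from h import *
im,cam=shot("scene"); cv2.imwrite("pics/s3.png",im)
a=shot("top")[0]; cv2.imwrite("pics/t3.png",a)
E
```

```text
(no output)
```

View pics/s3.png

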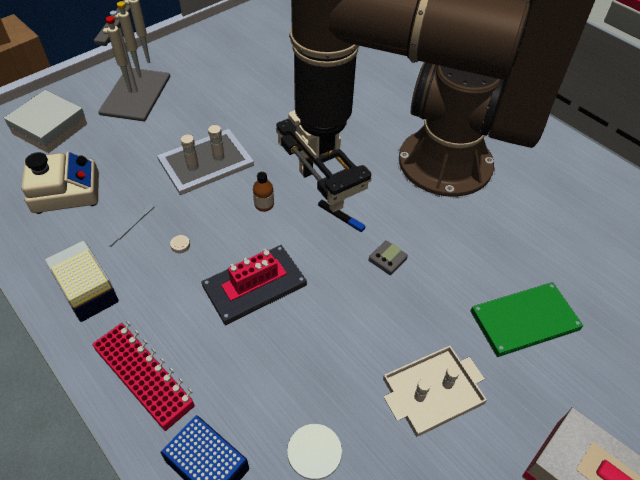

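View pics/t3.png

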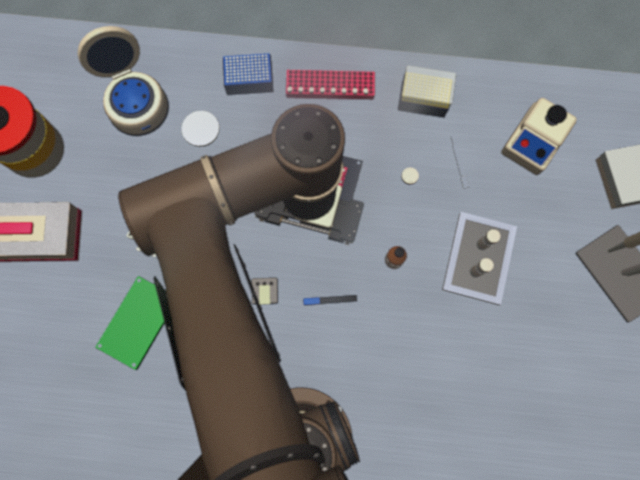

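The scene view shows everything in place and upright:
- The rack is centred on the plate at (255,275).
- The universals are in the steel tray at (190,152) and (217,142), which is (488,238) and (485,266) in the top view.
- The bijous are in the white tray at (422,392) and (452,378).
- The amber bottle is unmoved at (263,192).

The gripper is free, so I'm handing in.

```bash
python3 -c "
from cell import ticket
print(ticket.job_done())"
```

```text
the job is handed in; nothing more can be done
None
```

I handed the job in at about 32 s: the rack is centred lengthwise on the cold plate, both universals are upright in the metal tray, both bijous are upright in the white tray, and the amber bottle looks unmoved; the hand-in returned no verdict.

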